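# Lay out the daisy sign and its paints

### The job

Lay out the bench for the daisy sign: put the pink wooden daisy flat in the middle of the round plaque and the yellow wooden button on top of it, in the middle of the daisy; stand the blue cup upright in the middle of the cork coaster. Then stand the pink paint pot halfway between the plaque and the white palette, and the green paint pot halfway between the plaque and the coaster, each upright on the table and in line with the two things it stands between. Do not disturb the navy blue paint pot or the flower vase, and leave everything released and still.

Things in the scene. Friction and masses are not known exactly. Their poses are not given: they have to be found in the camera images.
- plaque: Round wooden plaque, 110 mm in diameter, 18 mm thick, with a wide blue-green ring round a cream middle; fixed flat on the table. Origin: centre of its underside, z up. It is the middle of a straight row of three, roughly along y: coaster and palette lie one on each side of it (either may be left), their centres in line with its own and 228 to 240 mm from it.
- coaster: Round brown cork coaster, 100 mm in diameter, 5 mm thick, fixed flat on the table on one side of the plaque. Origin: centre of its underside, z up.
- palette: White rectangular glazed paint palette with six round dabs of paint, 90 mm x 100 mm (the long side roughly along the row), 6 mm thick, fixed flat on the table on the other side of the plaque. Origin: centre of its underside, z up.
- daisy: Flat pink wooden daisy cut-out with ten rounded petals, 65 mm across (it can be gripped across in any direction), 12 mm thick, about 30 g, loose, lying flat on the table behind the row. Origin: centre of its underside, z up.
- centre: Yellow wooden button, a plain disc 26 mm in diameter and 14 mm thick, about 15 g, loose, lying flat on the table behind the row. Origin: centre of its underside, z up.
- cup: Empty blue ceramic cup without a handle, open at the top, 52 mm across the rim, 60 mm tall, slightly narrower towards the foot, about 90 g, loose, standing upright behind the row. Origin: centre of its underside, z up.
- pink_pot: Closed pink paint pot with a thin white band below its lid: a round pot 40 mm in diameter with a 42 mm wide, 14 mm high lid, 50 mm tall in all, about 70 g, loose, standing upright behind the row. Origin: centre of its underside, z up.
- green_pot: Closed green paint pot of the same shape, size and weight as the pink one, loose, standing upright behind the row. Origin: centre of its underside, z up.
- navy_pot: Closed navy blue paint pot of the same shape, size and weight as the pink one, loose, standing among the others behind the row; not part of the job, to be left where it is. Origin: centre of its underside, z up.
- vase: Terracotta vase with pink flowers, 72 mm in diameter, 180 mm tall with its flowers, loose, at the left of the row; to be left alone. Origin: centre of its underside, z up.
Not all that is in view belongs to the job. Of the things shaped like the green_pot, the green one is meant.

How it is judged:
At the end, for the whole second after the job is handed in: Daisy flat on the plaque within 12 mm of its centre, button on the daisy within 10 mm, cup on the coaster within 15 mm; each pot on the table, within 15 mm of the line through its two neighbours' centres and under 133 mm from both; all upright within 0.1 rad and at rest (angle between each of daisy, centre, cup, pink_pot, green_pot's own z axis and vertical below 0.1 rad and linear speed of each of daisy, centre, cup, pink_pot, green_pot below 0.02 m/s and angular speed of each of daisy, centre, cup, pink_pot, green_pot below 0.3 rad/s and horizontal distance between daisy and plaque below 0.012 m and z of daisy in the frame of plaque between 0.0145 and 0.0215 m and horizontal distance between centre and daisy below 0.01 m and z of centre in the frame of daisy between 0.0085 and 0.0155 m and horizontal distance between cup and coaster below 0.015 m and z of cup in the frame of coaster between 0.002 and 0.009 m and x of pink_pot in the frame of plaque between -0.015 and 0.015 m and horizontal distance between each of pink_pot, green_pot and plaque below 0.133 m and horizontal distance between pink_pot and palette below 0.133 m and height (world z) of pink_pot between -0.004 and 0.004 m and x of green_pot in the frame of plaque between -0.015 and 0.015 m and horizontal distance between green_pot and coaster below 0.133 m and height (world z) of green_pot between -0.004 and 0.004 m); the robot touches nothing.
It fails at once if the navy paint pot is moved more than 25 mm or tipped (distance of navy_pot from where it was at the start of the episode above 0.025 m or angle between navy_pot's own z axis and vertical above 0.4 rad).
It fails at once if the flower vase is moved more than 25 mm or tipped (distance of vase from where it was at the start of the episode above 0.025 m or angle between vase's own z axis and vertical above 0.4 rad).
It also fails if it takes over 115 s, if anything falls off the work surface, if the arm or the gripper's body presses on something with over 40 N, if the wrist force passes 120 N, or if a joint passes its speed limit or range.

### The arm

A 7-joint arm with a two-finger parallel gripper is mounted at the origin on the work surface. World frame = base frame: x ahead of the robot, y to its left, z up, the work surface at z = 0. Lengths are in m, angles in rad, forces in N, time in s.
With the tool pointing down it reaches from about 0.425 to 0.875 m from the base axis. Payload 4.7 kg.
Tool frame: the origin (TCP) lies at the very end of the fingers, on their centre line; the grasp point (between the pads) lies 19 mm behind it (ctrl.grasp_offset is the distance from the TCP to the grasp point, in m); z points along the fingers, y is the direction in which the jaws open and shut (so a half turn about z gives the same grasp; the last joint's range is limited). The gripper opens to 87 mm and grips with 3 to 60 N. Pads are 19 mm wide; open, the fingers measure 117 mm over their backs; the gripper's body (75 mm by 190 mm) begins 51 mm behind the grasp point.
Start: joints at [1.363, 0.321, -0.07, 1.45, 0.023, 1.371, -0.057], TCP at [0.143, -0.634, 0.223] pointing down, gripper open.
Joint ranges: [-2.86, 2.86], [-0.3, 2.09], [-1.38, 1.24], [0.06, 2.45], [-1.56, 4.7], [0.09, 2.05], [-2.69, 2.69]. Speed limits (rad/s): [2.57, 2.57, 3.14, 3.14, 3.14, 3.14, 3.14].

### API

Orientations are given as a rotation vector (axis times angle).
In Python, from bench import ctrl gives the robot as it stands.
- The arm moves only by the shell command python3 -m creep 'ROWS' [FORCE]. ROWS is JSON, a list that holds one entry, the list of rows, each a list of 7 numbers: the opening, from 0 (shut) to 1 (fully open), then the shift along the tool's x, y, z in mm, then the turn, a rotation vector about the tool's x, y, z in rad. In form: [[[grip, dx, dy, dz, rx, ry, rz], ...]]. A call has 1 to 5 rows; each row is the pose to reach, as a shift and turn from the pose commanded when the call began, along the tool's axes at that moment; what a row does not reach only later rows make up. A row lasts 1/10 s, in which the tool goes at most 50 mm and 8.59 degrees, less where a joint would pass 70% of its speed; a pose out of reach is approached as far as the arm can. A call with a gripper value outside its range is refused whole. The fingers move at their own pace and stop on an object; FORCE is the grip in N (left out, the last holds). Time passes only in rows, so rows that repeat a pose let the fingers close. It gives the time, the measured TCP pose, the force and the opening at its end, in the units of the state.
- ctrl.get_state(): the state, without advancing time (a new reading comes with each control period).
- ctrl.get_image(name): name is "side" or "top" or "wrist"; returns the picture (400x640x3 uint8, red, green, blue); there is no depth.
- ctrl.camera_params(name): a dict with "K" (3x3 intrinsics, pixels), "k1" (the pictures are not rectified: a ray, as slopes to the right and down, at radius r is drawn at 1 + k1 r^2 times it, then the intrinsics apply), "pose" (4x4, takes a point from camera to world coordinates). Camera axes: x right, y down, z forward; pixel columns grow to the right and rows downward; lengths in m; the calibration is good to about 2 mm. A picture is of the moment at which its call begins: read the wrist's pose just before it. camera_params takes no time and is no camera call; for the wrist camera it gives the pose at the moment of the call.
- ctrl.close_job(): hands the job in, once; it reports no verdict.
The state is a dict: "time": time; "joint_positions": joint angles; "qd": joint speeds; "joint_torque": joint torques, N m; "position": TCP position; "tool_rot": TCP orientation; "ft_force": force on the tool from outside, world axes, zero at the start; "torque": the same for the moment, N m; "grip_width": opening from 0.0 (shut) to 1.0 (fully open).
Only numpy, scipy, OpenCV 4.12 (cv2) and the standard library are available. Lean on these libraries where they do the work, as an engineer would, in place of code of your own. Each camera call takes 0.05 s, during which the arm holds its last target. There are 200 camera calls.

## Working session

There is one attempt and no reset: what is moved stays moved. The work goes in short steps, Python scripts to look and compute and a shell command to move; the robot and the scene stay as the last step left them, time stands still between calls to the robot, and variables do not carry over. Pictures are saved under pics/ and viewed, about 12 in all and at most 16, crops included, and the job is handed in when it is done.

```bash
ls; mkdir -p pics; python3 - <<'E'
from bench import ctrl
import cv2,numpy as np
s=ctrl.get_state();print({k:np.round(v,3).tolist() for k,v in s.items()}, ctrl.grasp_offset)
for n in("top","side","wrist"):
    p=ctrl.camera_params(n);print(n,np.round(p["K"],1).tolist(),p["k1"],np.round(p["pose"],3).tolist())
    cv2.imwrite(f"pics/{n}0.png",ctrl.get_image(n)[:,:,::-1])
E
```

```text
pics
{'time': 0.0, 'joint_positions': [1.363, 0.322, -0.07, 1.452, 0.023, 1.371, -0.057], 'qd': [0.0, 0.001, 0.0, -0.001, 0.001, 0.002, -0.002], 'joint_torque': [-0.0, -49.129, -0.404, -31.253, -0.064, 0.044, 0.0], 'position': [0.143, -0.634, 0.221], 'tool_rot': [-3.12, -0.348, 0.001], 'ft_force': [-0.094, -0.394, 0.09], 'torque': [0.065, 0.044, 0.038], 'grip_width': 1.001} 0.0187
top [[442.4, 0.0, 314.5], [0.0, 442.4, 206.0], [0.0, 0.0, 1.0]] -0.03694006744725842 [[0.025, -0.995, 0.097, 0.482], [-1.0, -0.024, 0.017, 0.074], [-0.014, -0.098, -0.995, 1.144], [0.0, 0.0, 0.0, 1.0]]
side [[417.9, 0.0, 318.9], [0.0, 417.9, 201.4], [0.0, 0.0, 1.0]] -0.03170123562877143 [[0.913, -0.259, 0.315, 0.319], [-0.408, -0.569, 0.714, -0.567], [-0.005, -0.78, -0.626, 0.604], [0.0, 0.0, 0.0, 1.0]]
wrist [[298.7, 0.0, 320.1], [0.0, 298.7, 196.6], [0.0, 0.0, 1.0]] -0.02250385581702597 [[0.221, -0.943, -0.25, 0.21], [-0.975, -0.214, -0.055, -0.618], [-0.002, 0.256, -0.967, 0.383], [0.0, 0.0, 0.0, 1.0]]
```

View pics/top0.png

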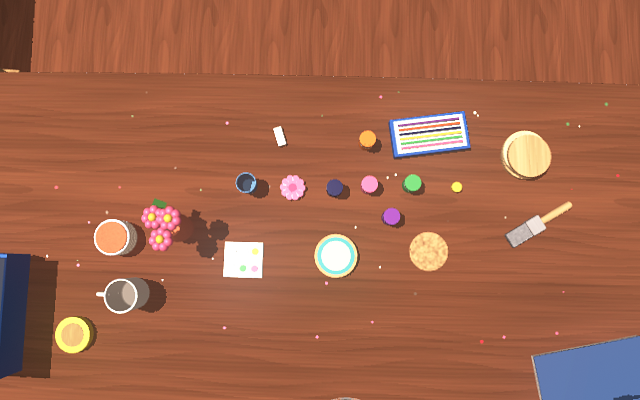

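View pics/side0.png

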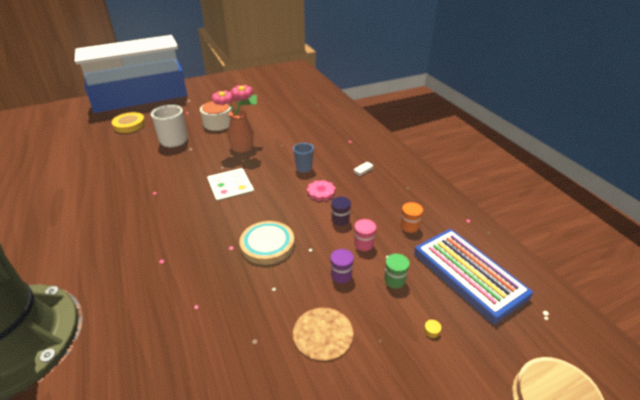

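The top view (image right is -y, up is +x) shows these things:
- **Row:** plaque (336,256), coaster (428,251), palette (243,260).
- **To move:** cup (246,183), daisy (292,187), pink pot (370,185), green pot (413,183), button (457,187).
- **To leave alone:** navy pot (335,188), vase (160,220).
- **Could be mistaken for targets:**
  - for the pots: purple (392,217) and orange (368,140)
  - for the button or daisy: the yellow bowl (72,335), the vase flowers (160,220) and the wood discs (526,155)
  - for the cup: the grey mug (120,296)

The side view shows the same things: daisy (321,190), cup (304,157), pink (365,235), green (397,271), button (433,328), plaque (267,242), coaster (323,333), palette (230,184).

```bash
cat > h.py <<'E'
import cv2,numpy as np
from scipy.spatial.transform import Rotation as R
from bench import ctrl
def ray(p,uv):
    K=np.array(p["K"]);k=p["k1"];T=np.array(p["pose"])
    u=cv2.undistortPoints(np.array([[uv]],float),K,np.array([k,0,0,0.]))[0,0]
    return T[:3,3],T[:3,:3]@np.array([u[0],u[1],1.])
def plane(p,uv,z):
    o,d=ray(p,uv);return o+d*(z-o[2])/d[2]
def tri(p1,a,p2,b):
    o1,d1=ray(p1,a);o2,d2=ray(p2,b)
    s=np.linalg.lstsq(np.c_[d1,-d2],o2-o1,rcond=None)[0]
    x,y=o1+s[0]*d1,o2+s[1]*d2;return (x+y)/2,np.linalg.norm(x-y)
def blob(img,seed,lo,hi,r=40):
    """contour centre (ellipse-ish, hull moments) of the HSV-masked blob nearest seed"""
    m=cv2.inRange(cv2.cvtColor(img,cv2.COLOR_RGB2HSV),np.array(lo),np.array(hi))
    w=np.zeros_like(m);cv2.circle(w,seed,r,255,-1)
    m=cv2.morphologyEx(m&w,cv2.MORPH_CLOSE,np.ones((3,3)))
    cs=cv2.findContours(m,cv2.RETR_EXTERNAL,cv2.CHAIN_APPROX_NONE)[0]
    if not cs:return None
    c=cv2.convexHull(max(cs,key=cv2.contourArea));M=cv2.moments(c)
    return (M["m10"]/M["m00"],M["m01"]/M["m00"]),cv2.contourArea(c),cv2.boundingRect(c)
def look(n):
    p=ctrl.camera_params(n);return p,ctrl.get_image(n)
COL=dict(plaque=((80,60,80),(100,255,255)),palette=((0,0,190),(180,40,255)),
 daisy=((150,90,150),(178,255,255)),pink_pot=((150,90,120),(178,255,255)),green_pot=((45,100,60),(75,255,255)),
 centre=((22,150,120),(34,255,255)),cup=((98,60,40),(118,255,255)),navy_pot=((115,40,20),(140,255,255)),
 coaster=((8,60,150),(22,190,255)))
E
python3 - <<'E'
from h import *
T=dict(plaque=(336,256),coaster=(428,251),palette=(243,260),cup=(246,183),daisy=(292,187),pink_pot=(370,185),green_pot=(413,183),centre=(457,187),navy_pot=(335,188))
S=dict(plaque=(267,242),coaster=(323,333),palette=(230,184),cup=(304,157),daisy=(321,190),pink_pot=(365,235),green_pot=(397,271),centre=(433,328),navy_pot=(341,210))
pt=ctrl.camera_params("top");ps=ctrl.camera_params("side")
it=cv2.imread("pics/top0.png")[:,:,::-1];im=cv2.imread("pics/side0.png")[:,:,::-1]
Z=dict(plaque=.018,coaster=.005,palette=.006,cup=.05,daisy=.012,pink_pot=.045,green_pot=.045,centre=.014,navy_pot=.045)
for k in T:
    a=blob(it,T[k],*COL[k],r=28 if k in("plaque","coaster","palette") else 17);b=blob(im,S[k],*COL[k],r=35 if k in("plaque","coaster","palette") else 22)
    print(k,a and np.round(a[0],1),a and a[1:],b and np.round(b[0],1),b and b[1:])
    if a:print('   plane',np.round(plane(pt,a[0],Z[k]),3), *( [np.round(tri(pt,a[0],ps,b[0])[0],3)] if b else []))
E
```

```text
plaque [335.5 255.4] (1013.5, (318, 238, 37, 36)) [266.3 238.9] (1039.5, (244, 224, 45, 31))
   plane [0.468 0.036 0.018] [0.468 0.036 0.017]
coaster [428. 251.] (2422.0, (400, 223, 57, 57)) [323.6 330.8] (3438.0, (289, 298, 70, 66))
   plane [ 0.485 -0.2    0.005] [ 0.486 -0.2    0.006]
palette [242.7 259.5] (1327.5, (223, 242, 40, 36)) [229.6 183.4] (886.5, (208, 169, 45, 30))
   plane [0.451 0.273 0.006] [0.452 0.274 0.002]
cup [245.5 182.4] (297.5, (236, 173, 20, 20)) [303.3 149.1] (142.0, (294, 144, 19, 11))
   plane [0.645 0.266 0.05 ] [0.644 0.265 0.055]
daisy [292.3 187.1] (47.0, (288, 183, 9, 9)) [320.6 189.6] (418.5, (307, 180, 28, 20))
   plane [0.641 0.152 0.012] [0.641 0.152 0.008]
pink_pot [368.5 186.5] (160.0, (360, 181, 18, 13)) [364.4 234. ] (538.5, (355, 219, 21, 32))
   plane [ 0.642 -0.042  0.045] [ 0.647 -0.044  0.029]
green_pot [411.7 182.8] (227.5, (402, 175, 20, 16)) [396.9 263.7] (358.5, (386, 254, 23, 21))
   plane [ 0.654 -0.15   0.045] [ 0.655 -0.15   0.043]
centre [456.1 187.2] (62.0, (451, 183, 11, 9)) [432.4 326.6] (162.5, (425, 320, 16, 14))
   plane [ 0.65  -0.271  0.014] [ 0.651 -0.271  0.013]
navy_pot [334.3 187.4] (185.5, (327, 180, 16, 16)) [340.5 202.9] (143.0, (332, 198, 18, 11))
   plane [0.638 0.044 0.045] [0.638 0.044 0.048]
```

The two-view heights agree with the text for most things: plaque 17 mm, coaster 6 mm, green pot 43 mm. The colour and shape choices are clear, so I'm moving over to the daisy for a close look.

```bash
cat >> h.py <<'E'
def to(*tg):
    """tool-axis shift in mm from the present TCP to a world point"""
    s=ctrl.get_state();Rm=R.from_rotvec(s["tool_rot"]).as_matrix()
    print("pos",np.round(s["position"],4),"t",round(s["time"],2),"w",round(s["grip_width"],3),"F",np.round(s["ft_force"],1),"yaxis",np.round(Rm[:,1],3),"zaxis",np.round(Rm[:,2],3))
    for t in tg:print("shift to",np.round(t,4),np.round(1000*Rm.T@(np.array(t)-s["position"]),1))
E
for i in 1 2 3 4; do python3 -m creep '[[[1,165,-164,5,0,0,0],[1,165,-164,5,0,0,0],[1,165,-164,5,0,0,0],[1,165,-164,5,0,0,0],[1,165,-164,5,0,0,0]]]'; done
python3 - <<'E'
from h import *
p,i=look("wrist");cv2.imwrite("pics/w1.png",i[:,:,::-1]);to((.641,.152,.2),(.641,.152,.003))
E
```

```text
time: 0.65
position: [0.2701, -0.4342, 0.2174]
tool_rot: [-3.121, -0.353, -0.001]
ft_force: [1.4, -0.0, 0.5]
grip_width: 1.0
time: 1.15
position: [0.3943, -0.2377, 0.2125]
tool_rot: [-3.121, -0.354, -0.001]
ft_force: [-0.8, -0.1, 0.2]
grip_width: 1.0
time: 1.65
position: [0.5187, -0.0412, 0.2077]
tool_rot: [-3.121, -0.353, -0.002]
ft_force: [-0.1, 0.1, 0.0]
grip_width: 1.003
time: 2.15
position: [0.643, 0.1549, 0.2016]
tool_rot: [-3.12, -0.351, 0.001]
ft_force: [-0.3, -0.7, 0.4]
grip_width: 0.996
pos [0.6437 0.1601 0.2011] t 2.2 w 1.003 F [-0.4  2.9 -0.2] yaxis [ 0.227 -0.974 -0.007] zaxis [-0.     0.007 -1.   ]
shift to [0.641 0.152 0.2  ] [-4.5  7.3  1.1]
shift to [0.641 0.152 0.003] [ -4.8   8.6 198.1]
```

View pics/w1.png

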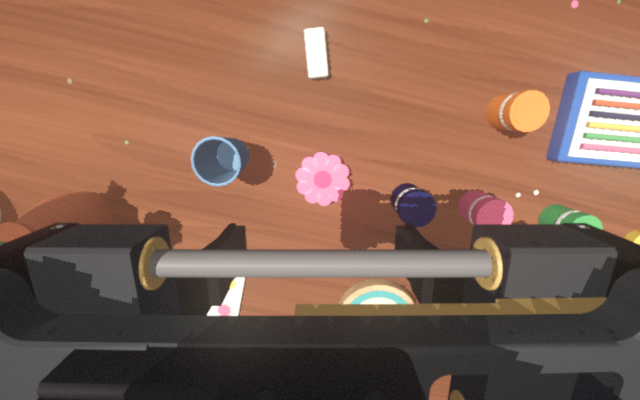

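The wrist view shows the daisy at (323,180), cup rim at (219,160), navy lid at (417,206) and pink lid at (493,214), with the plaque partly behind the gripper. Next I settle and measure the daisy again.

```bash
python3 -m creep '[[[1,0,0,0,0,0,0],[1,0,0,0,0,0,0]]]' >/dev/null
python3 - <<'E'
from h import *
p,i=look("wrist")
b=blob(i,(323,180),*COL["daisy"],r=45);print(b);d=plane(p,b[0],.010);print("daisy",d)
c=blob(i,(219,160),*COL["cup"],r=50);print("cup",c,plane(p,c[0],.045))
t=ctrl.camera_params("top");print("h",tri(p,b[0],t,(292.3,187.1)), tri(p,c[0],t,(245.5,182.4)))
to((d[0],d[1],.05),(d[0],d[1],.003))
E
```

```text
((318.03298969072165, 177.41786941580753), 242.5, (309, 169, 19, 18))
daisy [0.64120736 0.15277402 0.01      ]
cup ((211.34920200638393, 159.17628818969447), 1827.5, (187, 136, 50, 48)) [0.6423628  0.26966601 0.045     ]
h (array([0.64102915, 0.15220281, 0.00824838]), np.float64(0.0010609837089217587)) (array([0.64410815, 0.2663112 , 0.05392145]), np.float64(0.0009225727126615506))
pos [0.6423 0.1491 0.2022] t 2.45 w 1.0 F [ 0.3 -0.2  0.6] yaxis [ 0.218 -0.976  0.002] zaxis [-0.001 -0.002 -1.   ]
shift to [0.6412 0.1528 0.05  ] [-1.000e-01 -4.000e+00  1.522e+02]
shift to [0.6412 0.1528 0.003 ] [-1.000e-01 -4.100e+00  1.992e+02]
```

```bash
python3 -m creep '[[[1,0,-4,50,0,0,0],[1,0,-4,100,0,0,0],[1,0,-4,150,0,0,0],[1,0,-4,175,0,0,0],[1,0,-4,190,0,0,0]]]' 15
python3 -m creep '[[[1,0,0,7,0,0,0],[1,0,0,7,0,0,0],[0.4,0,0,7,0,0,0],[0.4,0,0,7,0,0,0],[0.4,0,0,7,0,0,0]]]' 15
python3 -m creep '[[[0.4,0,0,0,0,0,0],[0.4,0,0,0,0,0,0],[0.4,0,0,0,0,0,0]]]' 15
```

```text
time: 2.95
position: [0.64, 0.1516, 0.0099]
tool_rot: [3.121, 0.343, -0.006]
ft_force: [-0.4, -0.3, -0.0]
grip_width: 1.003
time: 3.45
position: [0.6425, 0.1552, 0.007]
tool_rot: [3.122, 0.348, 0.004]
ft_force: [0.0, 0.4, -0.5]
grip_width: 0.813
time: 3.75
position: [0.6422, 0.1549, 0.0064]
tool_rot: [3.122, 0.348, 0.002]
ft_force: [-0.2, 0.1, 4.3]
grip_width: 0.721
```

```bash
python3 -m creep '[[[0.4,0,0,-5,0,0,0],[0.4,0,0,-20,0,0,0],[0.4,0,0,-50,0,0,0],[0.4,0,0,-80,0,0,0],[0.4,0,0,-80,0,0,0]]]' 
python3 - <<'E'
from h import *
p,i=look("wrist");cv2.imwrite("pics/w2.png",i[:,:,::-1]);to((.468,.036,.086),(.468,.036,.025))
E
```

```text
time: 4.25
position: [0.6446, 0.1566, 0.0913]
tool_rot: [-3.121, -0.348, -0.013]
ft_force: [-0.7, 0.2, 0.7]
grip_width: 0.726
pos [0.6433 0.1559 0.0889] t 4.3 w 0.726 F [ 0.4  0.1 -0.1] yaxis [ 0.22  -0.975  0.   ] zaxis [ 0.005  0.001 -1.   ]
shift to [0.468 0.036 0.086] [-197.4   78.3    1.9]
shift to [0.468 0.036 0.025] [-197.7   78.3   62.9]
```

View pics/w2.png

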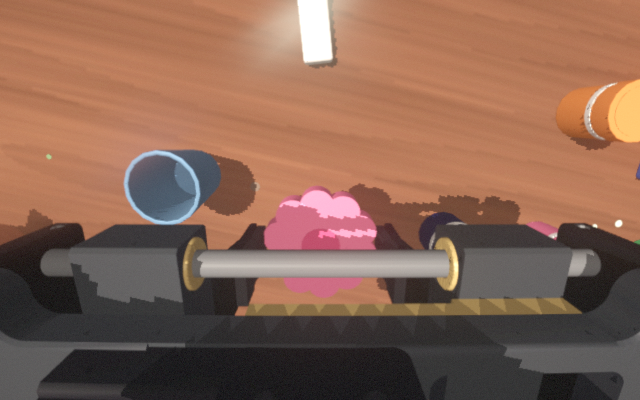

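The daisy is held flat between the fingers, centred near (322,242). I'm computing its offset from the TCP while carrying it to the plaque.

```bash

python3 - <<'E'
from h import *
p=ctrl.camera_params("wrist");s=ctrl.get_state();d=plane(p,(322,243),.0945);print(d-s["position"])
E
python3 -m creep '[[[0.4,-40,16,0,0,0,0],[0.4,-80,32,0,0,0,0],[0.4,-120,48,0,0,0,0],[0.4,-160,64,0,0,0,0],[0.4,-197,78,0,0,0,0]]]'
python3 -m creep '[[[0.4,0,0,0,0,0,0],[0.4,0,0,0,0,0,0]]]'
python3 - <<'E'
from h import *
to((.468,.036,.0265))
E
```

```text
[ 0.00140675 -0.00017251  0.0055927 ]
time: 4.8
position: [0.4639, 0.0342, 0.0843]
tool_rot: [-3.122, -0.347, 0.004]
ft_force: [0.3, -0.1, 0.7]
grip_width: 0.728
time: 5.0
position: [0.4658, 0.0344, 0.0853]
tool_rot: [3.121, 0.345, -0.001]
ft_force: [0.5, 0.3, -0.4]
grip_width: 0.725
pos [0.4658 0.0344 0.0853] t 5.0 w 0.725 F [ 0.5  0.3 -0.4] yaxis [ 0.218 -0.976  0.001] zaxis [-0.    -0.001 -1.   ]
shift to [0.468  0.036  0.0265] [ 2.5 -1.1 58.8]
```

```bash

python3 -m creep '[[[0.4,1,-1,30,0,0,0],[0.4,1,-1,48,0,0,0],[0.4,1,-1,56,0,0,0],[0.4,1,-1,59,0,0,0],[0.4,1,-1,60,0,0,0]]]'
python3 -m creep '[[[0.4,0,0,0,0,0,0],[0.9,0,0,0,0,0,0],[0.9,0,0,0,0,0,0],[0.9,0,0,0,0,0,0],[0.9,0,0,0,0,0,0]]]'
python3 -m creep '[[[0.9,0,0,-10,0,0,0],[0.9,0,0,-40,0,0,0],[0.9,0,0,-90,0,0,0],[0.9,0,0,-140,0,0,0],[0.9,0,0,-140,0,0,0]]]'
python3 - <<'E'
from h import *
to((.651,-.271,.15))
E
```

```text
time: 5.5
position: [0.4679, 0.0375, 0.0256]
tool_rot: [-3.121, -0.349, -0.0]
ft_force: [0.7, 0.8, 0.2]
grip_width: 0.727
time: 6.0
position: [0.4675, 0.0365, 0.0257]
tool_rot: [3.122, 0.347, 0.001]
ft_force: [0.1, -0.7, -0.9]
grip_width: 0.89
time: 6.5
position: [0.4721, 0.0374, 0.1729]
tool_rot: [3.119, 0.348, 0.02]
ft_force: [-0.3, 1.0, 0.4]
grip_width: 0.9
pos [0.4721 0.0374 0.1729] t 6.5 w 0.9 F [-0.3  1.   0.4] yaxis [ 0.22  -0.975  0.005] zaxis [ 0.013 -0.002 -1.   ]
shift to [ 0.651 -0.271  0.15 ] [106.3 340.2  25.8]
```

```bash

python3 -m creep '[[[0.6,50,170,10,0,0,0],[0.6,50,170,10,0,0,0],[0.6,50,170,10,0,0,0],[0.6,50,170,10,0,0,0],[0.6,50,170,10,0,0,0]]]'
python3 -m creep '[[[0.6,50,170,10,0,0,0],[0.6,50,170,10,0,0,0],[0.6,50,170,10,0,0,0],[0.6,50,170,10,0,0,0],[0.6,50,170,10,0,0,0]]]'
python3 -m creep '[[[0.6,0,0,0,0,0,0],[0.6,0,0,0,0,0,0]]]' >/dev/null
python3 - <<'E'
from h import *
p,i=look("wrist");t,j=look("top")
cv2.imwrite("pics/w3.png",i[:,:,::-1]);cv2.imwrite("pics/t3.png",cv2.resize(j[130:300,200:500,::-1],None,fx=2.6,fy=2.6,interpolation=cv2.INTER_CUBIC))
b=blob(i,(320,190),*COL["centre"],r=80);d=plane(p,b[0],.013);print(b,d,tri(p,b[0],t,(456.1,187.2)))
a=blob(j,(335,255),*COL["daisy"],r=30);print("daisy",a,plane(t,a[0],.030) )
to((d[0],d[1],.05),(d[0],d[1],.004))
E
```

```text
time: 7.0
position: [0.5542, -0.1234, 0.155]
tool_rot: [3.123, 0.337, -0.0]
ft_force: [-1.3, -0.9, 0.7]
grip_width: 0.618
time: 7.5
position: [0.6397, -0.2773, 0.1446]
tool_rot: [3.123, 0.339, -0.001]
ft_force: [0.1, -0.4, -0.9]
grip_width: 0.599Traceback (most recent call last):
  File "<stdin>", line 4, in <module>
  File "h.py", line 22, in blob
    return (M["m10"]/M["m00"],M["m01"]/M["m00"]),cv2.contourArea(c),cv2.boundingRect(c)
            ~~~~~~~~^~~~~~~~~
ZeroDivisionError: float division by zero
```

View pics/t3.png

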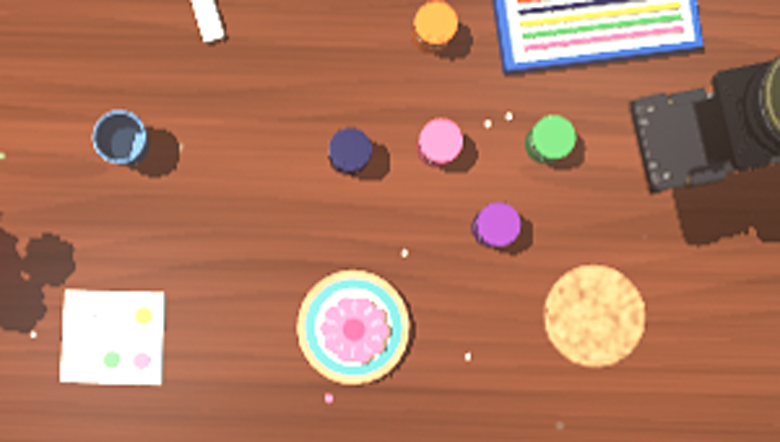

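View pics/w3.png

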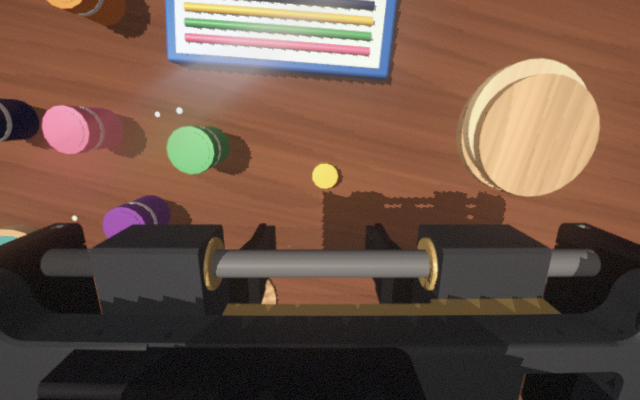

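The daisy is centred on the plaque: in the crop its middle is at (354,329) and the plaque's at (354,327). The coaster is at crop (594,316). In the wrist view the button is at (325,176). Now computing the shift to it.

```bash

python3 - <<'E'
from h import *
p=ctrl.camera_params("wrist");t=ctrl.camera_params("top")
d=plane(p,(325,176),.012);print(d,tri(p,(325,176),t,(456.1,187.2)))
for n,uv,z in(("daisy",(354,329),.03),("plaque",(354,327),.018),("coaster",(594,316),.005),("palette",(112.5,337),.006)):print(n,plane(t,(200+uv[0]/2.6,130+uv[1]/2.6),z))
to((d[0],d[1],.05),(d[0],d[1],.003))
E
```

```text
[ 0.65319154 -0.27218512  0.012     ] (array([ 0.65172114, -0.27288465,  0.00521014]), np.float64(0.0007419288432960264))
daisy [0.46554714 0.03514502 0.03      ]
plaque [0.46730283 0.03476942 0.018     ]
coaster [ 0.48365992 -0.20154983  0.005     ]
palette [0.45111892 0.27198848 0.006     ]
pos [ 0.6397 -0.2708  0.1464] t 7.8 w 0.601 F [-0.1  0.6 -0.2] yaxis [ 0.223 -0.975  0.   ] zaxis [ 0.  0. -1.]
shift to [ 0.6532 -0.2722  0.05  ] [12.8  4.3 96.4]
shift to [ 0.6532 -0.2722  0.003 ] [ 12.7   4.3 143.4]
```

```bash

python3 -m creep '[[[0.6,12,4,50,0,0,0],[0.6,12,4,95,0,0,0],[0.6,12,4,125,0,0,0],[0.6,12,4,138,0,0,0],[0.6,12,4,141,0,0,0]]]' 12
python3 -m creep '[[[0.6,0,0,0,0,0,0],[0.1,0,0,0,0,0,0],[0.1,0,0,0,0,0,0],[0.1,0,0,0,0,0,0],[0.1,0,0,0,0,0,0]]]' 12
python3 -m creep '[[[0.1,0,0,0,0,0,0],[0.1,0,0,-20,0,0,0],[0.1,0,0,-60,0,0,0],[0.1,0,0,-100,0,0,0],[0.1,0,0,-100,0,0,0]]]' 
python3 - <<'E'
from h import *
p,i=look("wrist");cv2.imwrite("pics/w4.png",i[150:320,200:440,::-1])
to((.467,.036,.11),(.467,.036,.036))
E
```

```text
time: 8.3
position: [0.6514, -0.2732, 0.0034]
tool_rot: [-3.121, -0.349, 0.003]
ft_force: [-0.1, 0.2, 0.4]
grip_width: 0.597
time: 8.8
position: [0.6526, -0.2745, 0.0054]
tool_rot: [3.122, 0.347, 0.001]
ft_force: [-0.2, 0.2, 1.1]
grip_width: 0.324
time: 9.3
position: [0.6564, -0.2751, 0.1119]
tool_rot: [3.117, 0.347, 0.016]
ft_force: [-0.4, 0.2, 0.3]
grip_width: 0.293
pos [ 0.6547 -0.2748  0.1087] t 9.35 w 0.291 F [ 0.1 -0.4 -1.1] yaxis [ 0.22  -0.976  0.004] zaxis [ 0.006 -0.003 -1.   ]
shift to [0.467 0.036 0.11 ] [-114.8 -344.5   -3.4]
shift to [0.467 0.036 0.036] [-115.2 -344.8   70.6]
```

View pics/w4.png

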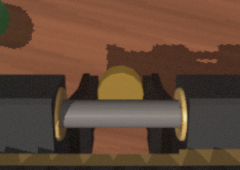

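Button held: opening 25 mm, seen at about (120,85) in the crop, centred between the fingers. Carrying it to the daisy.

```bash

python3 -m creep '[[[0.1,-58,-173,0,0,0,0],[0.1,-58,-173,0,0,0,0],[0.1,-58,-173,0,0,0,0],[0.1,-58,-173,0,0,0,0],[0.1,-58,-173,0,0,0,0]]]' >/dev/null
python3 -m creep '[[[0.1,-58,-172,0,0,0,0],[0.1,-58,-172,0,0,0,0],[0.1,-58,-172,0,0,0,0],[0.1,-58,-172,0,0,0,0],[0.1,-58,-172,0,0,0,0]]]' >/dev/null
python3 -m creep '[[[0.1,0,0,20,0,0,0],[0.1,0,0,20,0,0,0],[0.1,0,0,20,0,0,0]]]'
python3 - <<'E'
from h import *
to((.467,.036,.036))
E
```

```text
time: 10.65
position: [0.4632, 0.036, 0.0842]
tool_rot: [-3.122, -0.346, 0.002]
ft_force: [0.4, 0.4, 0.5]
grip_width: 0.288
pos [0.4632 0.036  0.0842] t 10.65 w 0.288 F [0.4 0.4 0.5] yaxis [ 0.219 -0.976 -0.001] zaxis [-0.001  0.001 -1.   ]
shift to [0.467 0.036 0.036] [ 3.8  0.9 48.1]
```

```bash

python3 -m creep '[[[0.1,4,0,25,0,0,0],[0.1,4,0,40,0,0,0],[0.1,4,0,46,0,0,0],[0.1,4,0,48,0,0,0],[0.1,4,0,49,0,0,0]]]'
python3 -m creep '[[[0.1,0,0,0,0,0,0],[0.5,0,0,0,0,0,0],[0.5,0,0,0,0,0,0],[0.5,0,0,0,0,0,0]]]'
python3 -m creep '[[[0.5,0,0,-10,0,0,0],[0.5,0,0,-40,0,0,0],[0.5,0,0,-90,0,0,0],[0.8,0,0,-110,0,0,0],[0.8,0,0,-110,0,0,0]]]'
python3 - <<'E'
from h import *
to((.644,.267,.13))
E
```

```text
time: 11.15
position: [0.4674, 0.0377, 0.0358]
tool_rot: [-3.122, -0.348, -0.0]
ft_force: [0.7, -0.0, 0.7]
grip_width: 0.292
time: 11.55
position: [0.4673, 0.0376, 0.0358]
tool_rot: [3.122, 0.348, 0.001]
ft_force: [0.0, -0.0, 0.8]
grip_width: 0.457
time: 12.05
position: [0.4699, 0.0379, 0.1497]
tool_rot: [3.12, 0.347, 0.011]
ft_force: [-0.8, -0.2, 0.7]
grip_width: 0.607
pos [0.4699 0.0379 0.1497] t 12.05 w 0.607 F [-0.8 -0.2  0.7] yaxis [ 0.22  -0.975  0.003] zaxis [ 0.008 -0.002 -1.   ]
shift to [0.644 0.267 0.13 ] [ 220.1 -185.2   20.6]
```

```bash

python3 -m creep '[[[0.95,110,-93,5,0,0,0],[0.95,110,-93,5,0,0,0],[0.95,110,-93,5,0,0,0],[0.95,110,-93,5,0,0,0],[0.95,110,-93,5,0,0,0]]]' >/dev/null
python3 -m creep '[[[0.95,110,-92,5,0,0,0],[0.95,110,-92,5,0,0,0],[0.95,110,-92,5,0,0,0],[0.95,110,-92,5,0,0,0],[0.95,110,-92,5,0,0,0]]]' >/dev/null
python3 -m creep '[[[0.95,0,0,0,0,0,0],[0.95,0,0,0,0,0,0]]]'
python3 - <<'E'
from h import *
p,i=look("wrist");t,j=look("top")
cv2.imwrite("pics/w5.png",np.hstack([i[60:330,160:480],cv2.resize(j[220:290,290:373],(320,270))])[:,:,::-1])
to((.644,.267,.025))
E
```

```text
time: 13.25
position: [0.6412, 0.2639, 0.1361]
tool_rot: [3.121, 0.344, 0.001]
ft_force: [-0.4, 0.2, 0.2]
grip_width: 0.951
pos [0.6413 0.2646 0.1362] t 13.35 w 0.953 F [-0.3  0.2 -0. ] yaxis [ 0.218 -0.976  0.001] zaxis [ 0.001 -0.001 -1.   ]
shift to [0.644 0.267 0.025] [  3.1  -1.9 111.2]
```

View pics/w5.png

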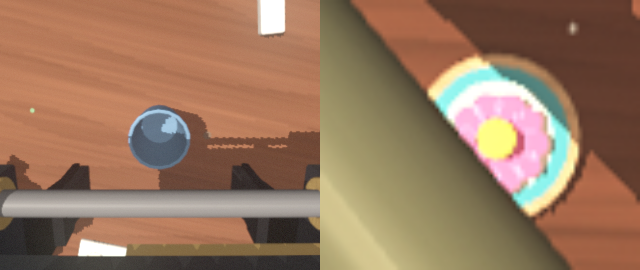

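The cup rim shows at full-picture (320,198), between the open fingers. The button looks centred on the daisy.

```bash

python3 - <<'E'
from h import *
p=ctrl.camera_params("wrist");t=ctrl.camera_params("top")
print(plane(p,(320,198),.058),tri(p,(320,198),t,(245.5,182.4)))
E
python3 -m creep '[[[0.95,3,-2,40,0,0,0],[0.95,3,-2,75,0,0,0],[0.95,3,-2,100,0,0,0],[0.95,3,-2,109,0,0,0],[0.95,3,-2,111,0,0,0]]]' 15
python3 -m creep '[[[0.95,0,0,0,0,0,0],[0.4,0,0,0,0,0,0],[0.4,0,0,0,0,0,0],[0.4,0,0,0,0,0,0],[0.4,0,0,0,0,0,0]]]' 15
python3 -m creep '[[[0.4,0,0,0,0,0,0],[0.4,0,0,0,0,0,0],[0.4,0,0,0,0,0,0]]]' 15
python3 -m creep '[[[0.4,0,0,-5,0,0,0],[0.4,0,0,-30,0,0,0],[0.4,0,0,-70,0,0,0],[0.4,0,0,-90,0,0,0],[0.4,0,0,-90,0,0,0]]]' 
python3 - <<'E'
from h import *
p,i=look("wrist");cv2.imwrite("pics/w6.png",i[100:330,160:480,::-1])
to((.4845,-.2008,.115))
E
```

```text
[0.64603895 0.26622366 0.058     ] (array([0.64432768, 0.26604409, 0.05189391]), np.float64(0.00043463689215767853))
time: 13.85
position: [0.6431, 0.2682, 0.0238]
tool_rot: [3.122, 0.347, -0.002]
ft_force: [-0.0, -0.6, 0.3]
grip_width: 0.952
time: 14.35
position: [0.6438, 0.2693, 0.0251]
tool_rot: [3.122, 0.348, 0.001]
ft_force: [1.2, -0.1, -0.3]
grip_width: 0.673
time: 14.65
position: [0.6439, 0.2687, 0.0247]
tool_rot: [3.122, 0.347, 0.001]
ft_force: [0.2, -2.1, 2.3]
grip_width: 0.562
time: 15.15
position: [0.6451, 0.2711, 0.1187]
tool_rot: [-3.12, -0.348, -0.009]
ft_force: [1.5, -0.5, -0.7]
grip_width: 0.559
pos [0.644  0.2702 0.1161] t 15.2 w 0.565 F [-1.  -0.5 -2.6] yaxis [ 0.22  -0.975 -0.001] zaxis [ 0.002  0.001 -1.   ]
shift to [ 0.4845 -0.2008  0.115 ] [-259.4  424.2    0. ]
```

View pics/w6.png

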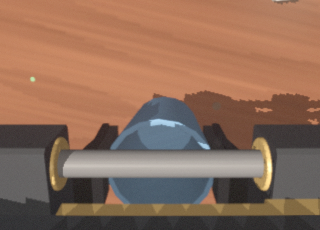

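The cup is held upright, centred near crop (162,165). Carrying it to the coaster.

```bash

for i in 1 2 3; do python3 -m creep '[[[0.4,-20,32,0,0,0,0],[0.4,-40,65,0,0,0,0],[0.4,-60,97,0,0,0,0],[0.4,-78,128,0,0,0,0],[0.4,-86,141,0,0,0,0]]]' >/dev/null; done
python3 -m creep '[[[0.4,0,0,0,0,0,0],[0.4,0,0,0,0,0,0]]]'
python3 - <<'E'
from h import *
to((.4845,-.2008,.0315))
E
```

```text
time: 16.9
position: [0.4844, -0.199, 0.1135]
tool_rot: [-3.12, -0.348, 0.002]
ft_force: [0.4, 0.6, -1.4]
grip_width: 0.562
pos [ 0.4844 -0.199   0.1135] t 16.9 w 0.562 F [ 0.4  0.6 -1.4] yaxis [ 0.22  -0.975 -0.002] zaxis [-0.001  0.002 -1.   ]
shift to [ 0.4845 -0.2008  0.0315] [-0.2  1.9 81.9]
```

```bash

python3 -m creep '[[[0.4,0,2,40,0,0,0],[0.4,0,2,65,0,0,0],[0.4,0,2,77,0,0,0],[0.4,0,2,81,0,0,0],[0.4,0,2,83,0,0,0]]]'
python3 -m creep '[[[0.4,0,0,0,0,0,0],[0.9,0,0,0,0,0,0],[0.9,0,0,0,0,0,0],[0.9,0,0,0,0,0,0],[0.9,0,0,0,0,0,0]]]'
python3 -m creep '[[[0.9,0,0,0,0,0,0],[0.9,0,0,-30,0,0,0],[0.9,0,0,-70,0,0,0],[0.9,0,0,-110,0,0,0],[0.9,0,0,-110,0,0,0]]]'
python3 - <<'E'
from h import *
to((.644,-.043,.13))
E
```

```text
time: 17.4
position: [0.4861, -0.2012, 0.0319]
tool_rot: [-3.122, -0.35, -0.001]
ft_force: [-0.3, -0.2, 0.3]
grip_width: 0.566
time: 17.9
position: [0.4856, -0.2024, 0.032]
tool_rot: [3.122, 0.347, 0.001]
ft_force: [-0.4, -0.1, -0.5]
grip_width: 0.831
time: 18.4
position: [0.4891, -0.2033, 0.1471]
tool_rot: [3.116, 0.347, 0.012]
ft_force: [0.5, -0.3, 0.4]
grip_width: 0.905
pos [ 0.4891 -0.2033  0.1471] t 18.4 w 0.905 F [ 0.5 -0.3  0.4] yaxis [ 0.22  -0.975  0.007] zaxis [ 0.009 -0.005 -1.   ]
shift to [ 0.644 -0.043  0.13 ] [ 186.2 -122.4   17.5]
```

```bash

python3 -m creep '[[[0.9,93,-61,8,0,0,0],[0.7,93,-61,8,0,0,0],[0.7,93,-61,8,0,0,0],[0.7,93,-61,8,0,0,0],[0.7,93,-61,8,0,0,0]]]' >/dev/null
python3 -m creep '[[[0.7,93,-61,8,0,0,0],[0.7,93,-61,8,0,0,0],[0.7,93,-61,8,0,0,0],[0.7,93,-61,8,0,0,0],[0.7,93,-61,8,0,0,0]]]' >/dev/null
python3 -m creep '[[[0.7,0,0,0,0,0,0],[0.7,0,0,0,0,0,0]]]'
python3 - <<'E'
from h import *
p,i=look("wrist");t,j=look("top")
cv2.imwrite("pics/w7.png",np.hstack([i[60:330,160:480],cv2.resize(j[220:290,390:473],(320,270))])[:,:,::-1])
b=blob(i,(320,195),*COL["pink_pot"],r=60)
print(b,plane(p,b[0],.046))
to((.644,-.043,.02))
E
```

```text
time: 19.6
position: [0.6393, -0.0448, 0.1257]
tool_rot: [3.121, 0.343, -0.001]
ft_force: [0.3, 0.3, -0.6]
grip_width: 0.699
((320.0957174816235, 188.43440396292743), 2086.0, (295, 160, 51, 56)) [ 0.65159014 -0.04160213  0.046     ]
pos [ 0.6395 -0.0439  0.1258] t 19.7 w 0.7 F [-0.5 -0.6  0.2] yaxis [ 0.218 -0.976  0.001] zaxis [ 0.    -0.001 -1.   ]
shift to [ 0.644 -0.043  0.02 ] [  4.6  -0.  105.8]
```

View pics/w7.png

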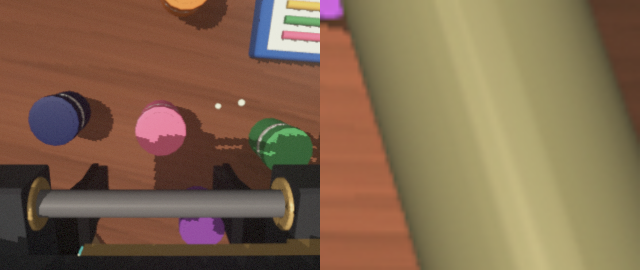

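The pink lid is at full-picture (321,192), between navy (217,180) and green (444,206). Purple is behind the gripper and clear of both finger paths.

```bash

python3 - <<'E'
from h import *
p=ctrl.camera_params("wrist");t=ctrl.camera_params("top")
d=plane(p,(321,192),.05);print(d,tri(p,(321,192),t,(369.2,184.2)),plane(t,(369.2,184.2),.05),plane(t,(200+553/2.6,130+137/2.6),.05))
to((.5*d[0]+.5*.646,d[1],.02))
E
```

```text
[ 0.65002488 -0.0417705   0.05      ] (array([ 0.64826941, -0.04284434,  0.04312158]), np.float64(0.00135127602440545)) [ 0.64715845 -0.0427855   0.05      ] [ 0.65355961 -0.15117313  0.05      ]
pos [ 0.6395 -0.0439  0.1258] t 19.7 w 0.7 F [-0.5 -0.6  0.2] yaxis [ 0.218 -0.976  0.001] zaxis [ 0.    -0.001 -1.   ]
shift to [ 0.648  -0.0418  0.02  ] [  8.7  -0.3 105.8]
```

```bash

python3 -m creep '[[[0.7,9,0,40,0,0,0],[0.7,9,0,75,0,0,0],[0.7,9,0,100,0,0,0],[0.7,9,0,109,0,0,0],[0.7,9,0,111,0,0,0]]]' 20
python3 -m creep '[[[0.7,0,0,0,0,0,0],[0.3,0,0,0,0,0,0],[0.3,0,0,0,0,0,0],[0.3,0,0,0,0,0,0],[0.3,0,0,0,0,0,0]]]' 20
python3 -m creep '[[[0.3,0,0,0,0,0,0],[0.3,0,0,0,0,0,0]]]' 20
python3 -m creep '[[[0.3,0,0,-5,0,0,0],[0.3,0,0,-30,0,0,0],[0.3,0,0,-70,0,0,0],[0.3,0,0,-100,0,0,0],[0.3,0,0,-100,0,0,0]]]' 
python3 - <<'E'
from h import *
p,i=look("wrist");cv2.imwrite("pics/w8.png",i[100:330,160:480,::-1])
to((.4597,.1545,.115))
E
```

```text
time: 20.2
position: [0.648, -0.0407, 0.0137]
tool_rot: [-3.122, -0.347, 0.003]
ft_force: [-0.5, 0.1, 0.2]
grip_width: 0.697
time: 20.7
position: [0.6493, -0.0409, 0.0153]
tool_rot: [3.121, 0.347, 0.002]
ft_force: [0.1, -1.7, 3.5]
grip_width: 0.462
time: 20.9
position: [0.6494, -0.0408, 0.0153]
tool_rot: [3.121, 0.347, 0.002]
ft_force: [-0.1, -1.7, 4.8]
grip_width: 0.46
time: 21.4
position: [0.6514, -0.0391, 0.1193]
tool_rot: [3.122, 0.349, 0.012]
ft_force: [-0.0, 0.7, 0.2]
grip_width: 0.458
pos [ 0.6499 -0.0395  0.1167] t 21.45 w 0.455 F [ 0.  -0.6 -1.2] yaxis [ 0.22  -0.975  0.001] zaxis [ 0.004  0.    -1.   ]
shift to [0.4597 0.1545 0.115 ] [-142.7 -231.1    1. ]
```

View pics/w8.png

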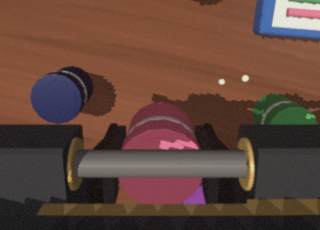

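The pink pot is held upright, its lid centred near crop (160,165). Carrying it to the plaque–palette midpoint.

```bash

for i in 1 2; do python3 -m creep '[[[0.3,-20,-30,0,0,0,0],[0.3,-40,-62,0,0,0,0],[0.3,-56,-92,0,0,0,0],[0.3,-66,-108,0,0,0,0],[0.3,-71,-115,0,0,0,0]]]' >/dev/null; done
python3 -m creep '[[[0.3,0,0,0,0,0,0],[0.3,0,0,0,0,0,0],[0.3,0,0,0,0,0,0]]]'
python3 - <<'E'
from h import *
to((.4597,.1545,.016))
E
```

```text
time: 22.75
position: [0.4608, 0.1515, 0.1145]
tool_rot: [-3.122, -0.344, -0.0]
ft_force: [0.2, 0.1, -0.6]
grip_width: 0.46
pos [0.4608 0.1515 0.1145] t 22.75 w 0.46 F [ 0.2  0.1 -0.6] yaxis [ 0.217 -0.976 -0.   ] zaxis [ 0.  0. -1.]
shift to [0.4597 0.1545 0.016 ] [-0.4 -3.2 98.5]
```

```bash

python3 -m creep '[[[0.3,0,-3,45,0,0,0],[0.3,0,-3,80,0,0,0],[0.3,0,-3,93,0,0,0],[0.3,0,-3,97,0,0,0],[0.3,0,-3,99,0,0,0]]]'
python3 -m creep '[[[0.3,0,0,0,0,0,0],[0.7,0,0,0,0,0,0],[0.7,0,0,0,0,0,0],[0.7,0,0,0,0,0,0],[0.7,0,0,0,0,0,0]]]'
python3 -m creep '[[[0.7,0,0,0,0,0,0],[0.7,0,0,-30,0,0,0],[0.7,0,0,-70,0,0,0],[0.7,0,0,-115,0,0,0],[0.7,0,0,-115,0,0,0]]]'
python3 - <<'E'
from h import *
to((.650,-.150,.13))
E
```

```text
time: 23.25
position: [0.4599, 0.156, 0.0161]
tool_rot: [-3.122, -0.347, -0.001]
ft_force: [-0.3, 0.6, 0.0]
grip_width: 0.457
time: 23.75
position: [0.4593, 0.1557, 0.0159]
tool_rot: [3.122, 0.347, 0.001]
ft_force: [0.7, 0.3, -0.4]
grip_width: 0.675
time: 24.25
position: [0.4628, 0.1575, 0.1359]
tool_rot: [3.122, 0.348, 0.016]
ft_force: [1.1, 0.8, -0.6]
grip_width: 0.696
pos [0.4628 0.1575 0.1359] t 24.25 w 0.696 F [ 1.1  0.8 -0.6] yaxis [ 0.22  -0.975  0.002] zaxis [ 0.01   0.001 -1.   ]
shift to [ 0.65 -0.15  0.13] [114.9 341.1   7.7]
```

```bash

for i in 1 2; do python3 -m creep '[[[0.7,57,170,3,0,0,0],[0.7,57,170,3,0,0,0],[0.7,57,170,3,0,0,0],[0.7,57,170,3,0,0,0],[0.7,57,170,3,0,0,0]]]' >/dev/null; done
python3 -m creep '[[[0.7,0,0,0,0,0,0],[0.7,0,0,0,0,0,0],[0.7,0,0,0,0,0,0]]]'
python3 - <<'E'
from h import *
p,i=look("wrist");t,j=look("top")
cv2.imwrite("pics/w9.png",np.vstack([i[60:330],cv2.resize(j[170:300,200:500],(640,277))])[:,:,::-1])
b=blob(i,(320,195),*COL["green_pot"],r=60)
print(b,plane(p,b[0],.047))
to((.654,-.151,.015))
E
```

```text
time: 25.55
position: [0.6446, -0.1486, 0.1248]
tool_rot: [-3.122, -0.352, 0.0]
ft_force: [-1.1, 1.0, 0.1]
grip_width: 0.697
((326.42670242158295, 188.8855842678368), 2051.0, (302, 161, 50, 55)) [ 0.6581424  -0.15021477  0.047     ]
pos [ 0.6448 -0.1494  0.1249] t 25.65 w 0.701 F [-0.3  0.3 -0.5] yaxis [ 0.222 -0.975  0.   ] zaxis [ 0. -0. -1.]
shift to [ 0.654 -0.151  0.015] [  8.7   3.5 109.9]
```

View pics/w9.png

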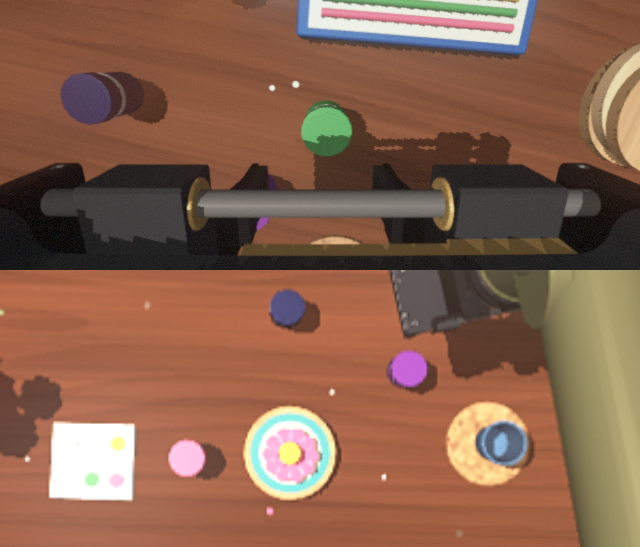

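The green lid is at (326,132) with navy and purple clear of the fingers. Below it, the top view shows:
- pink pot at (187,458), on the palette–plaque line
- button and daisy concentric at (290,453)
- cup at (502,445) against coaster (487,443); the offset fits the rim's 65 mm height parallax

Grasping green.

```bash

python3 -m creep '[[[0.7,10,3,40,0,0,0],[0.7,10,3,75,0,0,0],[0.7,10,3,100,0,0,0],[0.7,10,3,108,0,0,0],[0.7,10,3,110,0,0,0]]]' 20
python3 -m creep '[[[0.7,0,0,0,0,0,0],[0.3,0,0,0,0,0,0],[0.3,0,0,0,0,0,0],[0.3,0,0,0,0,0,0],[0.3,0,0,0,0,0,0]]]' 20
python3 -m creep '[[[0.3,0,0,0,0,0,0],[0.3,0,0,0,0,0,0]]]' 20
python3 -m creep '[[[0.3,0,0,-5,0,0,0],[0.3,0,0,-30,0,0,0],[0.3,0,0,-70,0,0,0],[0.3,0,0,-100,0,0,0],[0.3,0,0,-100,0,0,0]]]' 
python3 - <<'E'
from h import *
to((.4762,-.0827,.115))
E
```

```text
time: 26.15
position: [0.6548, -0.1511, 0.014]
tool_rot: [-3.122, -0.349, 0.002]
ft_force: [0.2, -0.3, 0.2]
grip_width: 0.696
time: 26.65
position: [0.6558, -0.1516, 0.0153]
tool_rot: [3.122, 0.348, 0.001]
ft_force: [-1.2, 0.6, 2.0]
grip_width: 0.461
time: 26.85
position: [0.6558, -0.1516, 0.0152]
tool_rot: [3.122, 0.348, 0.001]
ft_force: [-0.3, 0.4, 4.4]
grip_width: 0.459
time: 27.35
position: [0.6584, -0.1516, 0.1197]
tool_rot: [3.12, 0.347, 0.012]
ft_force: [1.0, 0.3, -1.4]
grip_width: 0.46
pos [ 0.6584 -0.1516  0.1197] t 27.35 w 0.46 F [ 1.   0.3 -1.4] yaxis [ 0.22  -0.976  0.003] zaxis [ 0.008 -0.002 -1.   ]
shift to [ 0.4762 -0.0827  0.115 ] [-162.6 -107.2    3.1]
```

```bash

for i in 1 2; do python3 -m creep '[[[0.3,-25,-17,0,0,0,0],[0.3,-50,-34,0,0,0,0],[0.3,-70,-46,0,0,0,0],[0.3,-78,-52,0,0,0,0],[0.3,-80,-53,0,0,0,0]]]' >/dev/null; done
python3 -m creep '[[[0.3,0,0,0,0,0,0],[0.3,0,0,0,0,0,0],[0.3,0,0,0,0,0,0]]]'
python3 - <<'E'
from h import *
to((.4762,-.0827,.016))
E
```

```text
time: 28.65
position: [0.4769, -0.0835, 0.1147]
tool_rot: [-3.122, -0.347, -0.001]
ft_force: [-0.4, -0.6, -1.2]
grip_width: 0.455
pos [ 0.4769 -0.0835  0.1147] t 28.65 w 0.455 F [-0.4 -0.6 -1.2] yaxis [ 0.22  -0.976 -0.001] zaxis [ 0.001  0.001 -1.   ]
shift to [ 0.4762 -0.0827  0.016 ] [-0.6 -0.9 98.7]
```

```bash

python3 -m creep '[[[0.3,0,-1,45,0,0,0],[0.3,0,-1,80,0,0,0],[0.3,0,-1,93,0,0,0],[0.3,0,-1,97,0,0,0],[0.3,0,-1,99,0,0,0]]]'
python3 -m creep '[[[0.3,0,0,0,0,0,0],[0.7,0,0,0,0,0,0],[0.7,0,0,0,0,0,0],[0.7,0,0,0,0,0,0],[0.7,0,0,0,0,0,0]]]'
python3 -m creep '[[[0.7,0,0,0,0,0,0],[0.7,0,0,-40,0,0,0],[0.7,0,0,-90,0,0,0],[0.7,0,0,-140,0,0,0],[0.7,0,0,-180,0,0,0]]]'
for i in 1 2; do python3 -m creep '[[[0.7,-132,184,0,0,0,0],[0.7,-132,184,0,0,0,0],[0.7,-132,184,0,0,0,0],[0.7,-132,184,0,0,0,0],[0.7,-132,184,0,0,0,0]]]' ; done
python3 - <<'E'
from h import *
t,j=look("top");s,i=look("side")
cv2.imwrite("pics/f.png",np.vstack([cv2.resize(j[170:300,200:500],(640,277)),i[120:400]])[:,:,::-1])
E
```

```text
time: 29.15
position: [0.4768, -0.0823, 0.0162]
tool_rot: [-3.122, -0.348, -0.002]
ft_force: [0.9, 0.3, -0.6]
grip_width: 0.457
time: 29.65
position: [0.476, -0.0826, 0.0159]
tool_rot: [3.122, 0.347, 0.001]
ft_force: [-0.4, 0.0, 0.4]
grip_width: 0.677
time: 30.15
position: [0.4763, -0.082, 0.1983]
tool_rot: [3.121, 0.349, 0.003]
ft_force: [1.2, -1.2, 0.6]
grip_width: 0.699
time: 30.65
position: [0.3846, -0.2952, 0.1955]
tool_rot: [3.122, 0.339, -0.002]
ft_force: [0.8, -1.0, -0.2]
grip_width: 0.7
time: 31.15
position: [0.2954, -0.5036, 0.1949]
tool_rot: [3.123, 0.339, -0.002]
ft_force: [-0.2, 0.6, -0.2]
grip_width: 0.704
```

View pics/f.png

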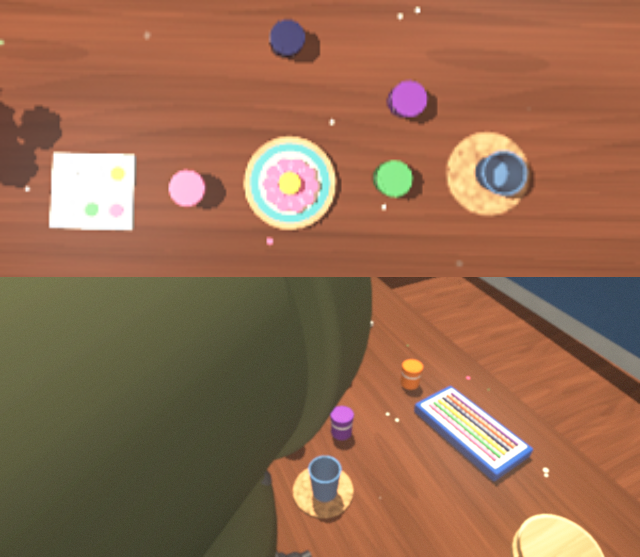

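Top half: pink lid (187,188), green lid (394,179), button (289,183), daisy (291,185), plaque (290,183), cup rim (503,173), coaster (488,173). Navy (287,38) has not moved. The arm hides part of the side view, but the cup stands upright near the coaster's middle. One numeric check before handing in.

```bash

python3 - <<'E'
from h import *
t=ctrl.camera_params("top");q={}
for n,u,v,z in(("plaque",290,183,.018),("coaster",488,173,.005),("palette",92,191,.006),("daisy",291,184.5,.03),("button",289,183,.044),("cup",503,173,.065),("pink",187,188,.05),("green",394,179,.05),("navy",287,38,.05)):
    q[n]=plane(t,(200+u/2.133,170+v/2.133),z)[:2];print(n,np.round(q[n],4))
d=lambda a,b:round(float(np.linalg.norm(q[a]-q[b])),4)
print(d("daisy","plaque"),d("button","daisy"),d("cup","coaster"),[d("pink",k) for k in("plaque","palette")],[d("green",k) for k in("plaque","coaster")])
def off(p,a,b):
    e=(q[b]-q[a])/np.linalg.norm(q[b]-q[a]);w=q[p]-q[a];return e[0]*w[1]-e[1]*w[0]
print(off("pink","plaque","palette"),off("green","plaque","coaster"));to()
E
```

```text
plaque [0.4672 0.0353]
coaster [ 0.4848 -0.2024]
palette [0.4513 0.2723]
daisy [0.4657 0.0345]
button [0.4675 0.0373]
cup [ 0.485  -0.2049]
pink [0.4589 0.1549]
green [ 0.4752 -0.0832]
navy [0.636  0.0434]
0.0018 0.0034 0.0025 [0.1199, 0.1177] [0.1188, 0.1195]
0.0003214048056677625 -0.000775602192984632
pos [ 0.2952 -0.5036  0.1945] t 31.25 w 0.701 F [-0.2  0.1  0.4] yaxis [ 0.213 -0.977 -0.   ] zaxis [-0.001  0.    -1.   ]
```

```bash
python3 -m creep '[[[0.7,0,0,0,0,0,0],[0.7,0,0,0,0,0,0],[0.7,0,0,0,0,0,0]]]' >/dev/null; python3 -c "from bench import ctrl; print(ctrl.close_job())"
```

```text
the job is handed in; nothing more can be done
None
```

The bench is laid out and the job handed in at about 31.6 s of the 115 s allowed. Everything is released, and the arm is parked well clear of the things.

The last check, from the top camera, against the limits:

| Check | Measured | Limit |
|---|---|---|
| Daisy from plaque centre | about 2 mm | 12 mm |
| Button from daisy centre | about 3 mm | 10 mm |
| Cup from coaster centre | about 3 mm | 15 mm |
| Each pot off the line of its two neighbours | under 1 mm | 15 mm |
| Each pot from its two neighbours | 118–120 mm | 133 mm |

- **Left alone:** The navy pot measured within about 5 mm of its first position, which I put down to measuring error. The arm never came near the vase, but I did not measure it at the end.
- **Partly checked:** The arm hid most of the final side view. Apart from the cup, which I could see standing upright there, uprightness is judged from the top view and from clean releases at the placing height. The cup was let go about 2 mm above the coaster.
- **Disagreement:** Some heights found from two views differed from the text by 4–9 mm: palette 2 mm against 6, daisy 8 against 12, button 5 against 14 in the second view. I put this down to blob centres and small baselines, and it did not affect the grasps.

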